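# Park the grease cup under the griddle drain

## Task

Set the square grease cup upright and fully down into the square nest on the sliding carriage in front of the griddle while the carriage is still pulled out. Then slide the carriage by its post towards the drain chute until the spring catch drops into the carriage's notch, and leave it held there: do not force it on past the catch. Do not disturb the pot, the shaker or the spatula.

Things in the scene. Friction and masses are not known exactly. Their poses are not given: they have to be found in the camera images.
- station: Fixed steel griddle, rail bed (110 x 430 mm, 10 high) before it. Origin: on the table, on the rail's centre line. +y: the way the carriage slides home. +x: towards the griddle, whose front is at x = 105 mm; it spans x 105 to 375, y -290 to 170, 128 high (flanks 160). The drain chute, 50 wide, hangs over the rail from x = -5 to 105 at y = 20, 107 to 121 high
- drain (a point): centre line of the drain chute's underside, 107 mm above the table, over the rail's centre line
- catch_zone (a point): on the station, 30 mm high on the robot's side of the rail: the middle of the range in which the spring catch stands. The catch (dark block 32 x 34 x 30 mm with a stud to 38 mm and a sprung ball nose towards the rail) is really up to 17 mm to either side of here along the rail; its own place is not measured
- carriage (a joint): travel of the carriage along the station's +y, in m: 0 fully out, 0.170 at its end stop. The catch engages somewhere between 0.110 and 0.150. Sliding takes some 5 N; once the catch has dropped in, roughly 16 to 22 N force the carriage out of it either way, and a carriage pushed past can be pulled back
- nest (a point): on the carriage: centre of the nest's floor, 26 mm above the table. Square nest, 62 mm inside, 4 mm walls rising 18 mm above that floor, sides parallel to the station's axes. The carriage is an aluminium plate 64 x 230 mm, 14 thick, from 180 mm behind to 50 mm ahead of this point
- post_top (a point): on the carriage: top centre of its black push post, 100 mm behind the nest (along -y of the station), 121 mm above the table. The post is 24 mm in station x by 14 mm in station y, and 95 mm tall.
- catch (a joint): position of the catch's sprung nose, in m: about 0 when seated in the carriage's notch, about 0.003 (pushed back) when it rides on the carriage's plain edge before or past the notch
- cup: loose open square cup of thin stainless steel, 56 x 56 mm, 65 mm high, walls 3 mm, about 160 g. Origin at the centre of its underside, z up, x and y across its sides
- round_pot: bystander: round steel pot, 64 mm across, 60 mm high. Origin under its centre
- shaker: bystander: clear jar with steel cap, 48 mm across, 100 mm high. Origin under its centre
- spatula: bystander: spatula lying flat, handle to its own -x. Origin under its middle
Things that resemble listed ones, but are neither listed nor needed, are in the scene too. Leave any green look-alike of the cup alone.

How it is judged:
On the way:
1. the cup stands upright and fully down in the nest while the carriage is still out (travel below 0.09 m) (horizontal distance between cup and nest below 0.005 m and z of cup in the frame of nest below 0.003 m and angle between cup's own z axis and vertical below 0.08 rad and value of joint carriage below 0.09 m), for 0.2 s.
At the end, for the whole second after the job is handed in: The catch's nose is seated in the carriage's notch (joint catch below 1.5 mm, carriage travel between 0.105 and 0.155 m), and the cup stands at rest in the nest: within 5 mm of its centre, its underside within 3 mm of the nest's floor, tilted less than 0.08 rad (value of joint catch below 0.0015 m and value of joint carriage between 0.105 and 0.155 m and horizontal distance between cup and nest below 0.005 m and z of cup in the frame of nest below 0.003 m and angle between cup's own z axis and vertical below 0.08 rad and linear speed of cup below 0.02 m/s); the robot touches nothing.
It fails at once if the round pot, the shaker or the spatula is moved by more than 30 mm (distance of any of round_pot, shaker, spatula from where it was at the start of the episode above 0.03 m).
It also fails if it takes over 54 s, if anything falls off the work surface, if the arm or the gripper's body presses on something with over 40 N, if the wrist force passes 120 N, or if a joint passes its speed limit or range.

## Robot

A 6-joint arm with a two-finger parallel gripper is mounted at the origin on the work surface. World frame = base frame: x ahead of the robot, y to its left, z up, the work surface at z = 0. Lengths are in m, angles in rad, forces in N, time in s.
With the tool pointing down it reaches from about 0.25 to 0.775 m from the base axis. Payload 4 kg.
Tool frame: the origin (TCP) lies between the finger pads; the fingertips stand env.nose_length ahead of it and the grasp point (between the pads) lies 6 mm ahead of it (env.nose_length is the distance from the TCP to the fingertips, in m); z points along the fingers, y is the line along which they close (so a half turn about z gives the same grasp; the last joint's range is limited). The gripper opens to 85 mm and grips with 20 to 120 N. Pads are 22 mm wide; open, the fingers measure 114 mm over their backs; the gripper's body (76 mm by 85 mm) begins 54 mm behind the grasp point. The pads swing forward as they close: fully open they stand 13 mm farther back than shut.
Start: joints at [-1.252, 0.087, 1.371, -0, 1.684, -0.103], TCP at [0.225, -0.502, 0.256] pointing down, gripper open.
Joint ranges: [-3.1, 3.1], [-0.76, 2.03], [0.27, 2.55], [-1.08, 4.22], [0.17, 2.65], [-2.57, 2.57]. Speed limits (rad/s): [2.79, 2.79, 3.14, 3.14, 3.14, 3.14].

## Interface

Orientations are given as a unit quaternion [x, y, z, w].
In Python, from bench import env gives the robot as it stands. The module is installed in compiled form; this text tells all that it offers.
- The arm moves only by the tool drive_tool, never from a script. Its argument "moves" is a list of rows, each an object of numbers: "dx", "dy", "dz": the shift along the tool's x, y, z in units of 250 mm (1.0 is 250 mm); "wx", "wy", "wz": the turn, a rotation vector about the tool's x, y, z in units of 6 degrees (1.0 is 6 degrees). In form: [{"dx": .., "dy": .., "dz": .., "wx": .., "wy": .., "wz": ..}, ...]. A call has 1 to 10 rows; each row shifts and turns the commanded pose from where the row before left it, along the tool's axes as they then stand; what a row does not reach is not made up. A row lasts 1/8 s, in which the tool goes at most 62.5 mm and 10.7 degrees, less where a joint would pass 70% of its speed; a pose out of reach is approached as far as the arm can. A call with a number of a shift or a turn outside -1 to 1 is refused whole. A call with a gripper value outside its range is refused whole. "gripper" is the opening, from 0 (shut) to 1 (fully open), set as the call begins (left out, the last holds). The fingers move at their own pace and stop on an object; "newtons" is the grip in N (left out, the last holds). Time passes only in rows, so rows that do not move let the fingers close. It gives the time, the measured TCP pose, the force, the opening and the grip force at its end, in the units of the state.
- env.get_state(): the state, without advancing time (a new reading comes with each control period).
- env.get_image(name): name is "side" or "top" or "wrist"; returns the picture (400x640x3 uint8, red, green, blue); there is no depth.
- env.camera_model(name): a dict with "camera_matrix" (3x3 intrinsics, pixels), "k1" (the pictures are not rectified: a ray, as slopes to the right and down, at radius r is drawn at 1 + k1 r^2 times it, then the intrinsics apply), "pose" (4x4, takes a point from camera to world coordinates). Camera axes: x right, y down, z forward; pixel columns grow to the right and rows downward; lengths in m; the calibration is good to about 2 mm. A picture is of the moment at which its call begins: read the wrist's pose just before it. camera_model takes no time and is no camera call; for the wrist camera it gives the pose at the moment of the call.
- env.job_done(): hands the job in; it is judged then, once.
Trained networks look in the newest picture that a camera, given by its name, has taken for a name from the list of things; names that differ only in an ending like _2 or _b are one class to them, and where a whole thing is asked for, a point or a joint stands for the part that bears it (a point fixed in the world has none). Each returns a list of dicts, best first, with "score" (0 to 1); they miss things now and then, are a little off and sometimes report something else, mostly with a low value. They report only what shows in the picture. A call takes as long as a camera call. They do not tell look-alikes from the thing itself.
- env.silhouettes(target, camera): "region" (400x640 bool, what is visible of it) and "position" ([column, row] in pixels, amid what is visible of it).
- env.place_of(target, camera): "position" ([column, row] in pixels: a listed point, or the origin of a listed thing).
The state is a dict: "time_s": time; "joints": joint angles; "joint_vel": joint speeds; "effort": joint torques, N m; "ee_pos": TCP position; "eef_rot": TCP orientation; "wrist_force": force on the tool from outside, world axes, zero at the start; "ft_torque": the same for the moment, N m; "opening": finger opening in m; "grasp_force": force on a finger pad.
Only numpy, scipy, OpenCV 4.12 (cv2) and the standard library are available. Lean on these libraries where they do the work, as an engineer would, in place of code of your own. Each camera call takes 0.05 s, during which the arm holds its last target. There are 200 camera calls.

## Working session

There is one attempt and no reset: what is moved stays moved. The work goes in short steps, Python scripts to look and compute and a tool call to move; the robot and the scene stay as the last step left them, time stands still between calls to the robot, and variables do not carry over. Pictures are saved under pics/ and viewed, at most 10 in all, crops included, and the job is handed in when it is done.

Besides the shell and the picture viewer there is one more tool, called after "Emit:" by a JSON object that holds its "method" and its "body". drive_tool: Moves the arm, as the interface text tells. Shifts and turns lie within -1 to 1; 1 stands for 250 mm of shift or 6 degrees of turn. Its arguments: {"type":"object","properties":{"moves":{"type":"array","items":{"type":"object","properties":{"dx":{"type":"number"},"dy":{"type":"number"},"dz":{"type":"number"},"wx":{"type":"number"},"wy":{"type":"number"},"wz":{"type":"number"}}}},"gripper":{"type":"number"},"newtons":{"type":"number"}},"required":["moves"]}

```bash
mkdir -p pics; cat > h.py <<'E'
import numpy as np, cv2
from bench import env
def ray(cam,px,m=None):
    m=m or env.camera_model(cam); K=np.array(m["camera_matrix"]); T=np.array(m["pose"])
    d=np.array([(px[0]-K[0,2])/K[0,0],(px[1]-K[1,2])/K[1,1]]); s=d.copy()
    for _ in range(20): s=d/(1+m["k1"]*(s@s))
    v=T[:3,:3]@np.array([s[0],s[1],1]); return T[:3,3],v/np.linalg.norm(v)
def atz(cam,px,z,m=None):
    o,v=ray(cam,px,m); return o+v*(z-o[2])/v[2]
def tri(rs):
    A=0;b=0
    for o,v in rs:
        P=np.eye(3)-np.outer(v,v);A=A+P;b=b+P@o
    p=np.linalg.solve(A,b); return p,[float(np.linalg.norm((np.eye(3)-np.outer(v,v))@(p-o))) for o,v in rs]
def proj(cam,p,m=None):
    m=m or env.camera_model(cam); K=np.array(m["camera_matrix"]); T=np.array(m["pose"])
    c=T[:3,:3].T@(np.array(p)-T[:3,3]); s=c[:2]/c[2]; s=s*(1+m["k1"]*(s@s)); return K[:2,:2]@s+K[:2,2]
def save(cam,name,img=None):
    img=env.get_image(cam) if img is None else img
    cv2.imwrite(f"pics/{name}.png",cv2.cvtColor(img,cv2.COLOR_RGB2BGR)); return img
E
python3 - <<'E'
from h import *
np.set_printoptions(precision=3,suppress=True)
for c in ["side","top"]:
    save(c,c+"0"); print(c,env.camera_model(c)["pose"])
    for t in ["cup","nest","post_top","catch_zone","drain","station","round_pot","shaker","spatula"]:
        print(t,[(round(r["score"],2),np.round(r["position"],1).tolist()) for r in env.place_of(t,c)])
print(env.get_state(),env.nose_length)
E
```

```text
side [[ 0.968 -0.174  0.179  0.247]
 [-0.25  -0.663  0.706 -0.942]
 [-0.004 -0.728 -0.685  0.943]
 [ 0.     0.     0.     1.   ]]
cup [(0.73, [287.0, 203.8]), (0.64, [257.3, 263.8]), (0.58, [298.1, 229.6])]
nest [(0.62, [354.1, 210.5])]
post_top [(0.58, [366.1, 213.1])]
catch_zone [(0.97, [324.5, 214.5])]
drain [(0.6, [352.6, 157.7]), (0.19, [365.8, 212.0])]
station [(0.74, [346.5, 197.1])]
round_pot [(0.88, [255.8, 132.5])]
shaker [(0.62, [326.3, 295.4])]
spatula [(0.67, [265.2, 369.9])]
top [[ 0.011 -0.983  0.181  0.26 ]
 [-1.    -0.013 -0.007 -0.02 ]
 [ 0.009 -0.181 -0.983  1.281]
 [ 0.     0.     0.     1.   ]]
cup [(0.87, [361.6, 252.7]), (0.75, [334.0, 220.6]), (0.58, [303.3, 218.8])]
nest []
post_top [(0.56, [368.3, 170.9]), (0.35, [443.7, 261.1])]
catch_zone []
drain [(0.72, [303.8, 164.8])]
station [(0.65, [312.8, 168.9])]
round_pot [(0.54, [202.2, 222.6]), (0.39, [335.9, 198.1])]
shaker [(0.49, [398.8, 215.5])]
spatula [(0.67, [442.0, 263.0])]
{'time_s': 1.0, 'joints': array([-1.252,  0.087,  1.371, -0.   ,  1.684, -0.103]), 'joint_vel': array([ 0.001,  0.001, -0.001, -0.   , -0.   , -0.001]), 'effort': array([ -0.001, -35.173, -31.347,  -0.   ,   0.   ,  -0.   ]), 'ee_pos': array([ 0.225, -0.502,  0.256]), 'eef_rot': array([ 0.978,  0.209, -0.   ,  0.   ]), 'wrist_force': array([ 0.136, -0.266, -0.535]), 'ft_torque': array([ 0.003,  0.013, -0.025]), 'grasp_force': 0.0, 'opening': 0.0852152101694649} 0.025
```

View pics/side0.png

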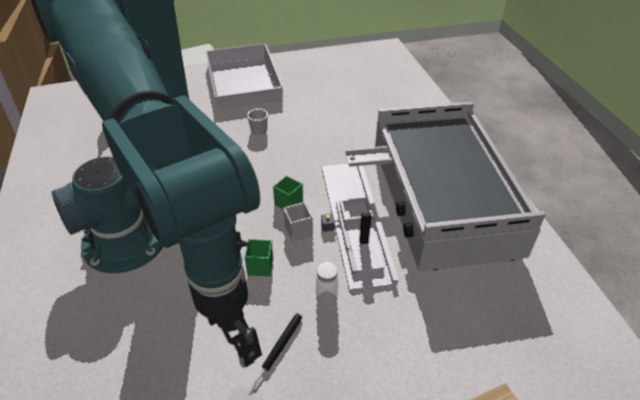

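View pics/top0.png

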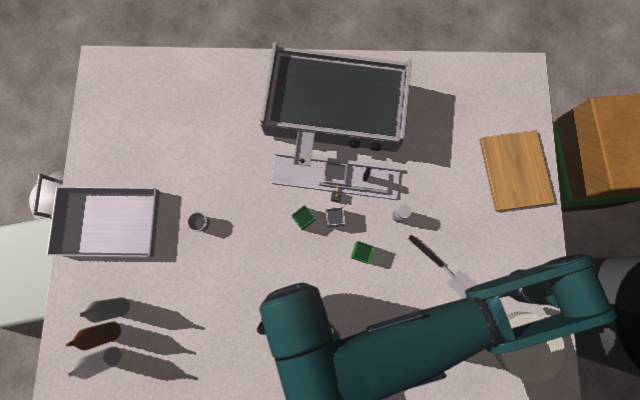

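Side view: steel cup at (298,220), green look-alikes at (288,192) and (259,258), and the nest near (350,215) with the black post at (366,225). Top view: steel cup at (335,217), greens at (303,217) and (362,252), post at (368,173), chute at (304,150), catch at (337,195). Candidates for the cup are these two green ones, the round pot at top (198,222), and the grey square one at top (335,217). I choose the grey square one.

```bash
python3 - <<'E'
from h import *
np.set_printoptions(precision=3,suppress=True)
print("cup~",atz("top",(335,217),.06),atz("side",(297,213),.065))
print("post",tri([ray("top",(368.3,170.9)),ray("side",(366.1,213.1))]))
print("drain",atz("top",(303.8,164.8),.107),atz("side",(352.6,157.7),.107), "catch",atz("side",(324.5,214.5),.03))
for p in [(273,184),(272,155),(404,199),(406,171)]: print("rail",atz("top",p,.01))
print("pot",atz("top",(198,222),.06),"shaker",atz("top",(402,213),.1),"spat",atz("top",(442,263),.0))
m=env.camera_model("wrist"); s=env.get_state()
from scipy.spatial.transform import Rotation as R
Rt=R.from_quat(s["eef_rot"]).as_matrix(); T=np.array(m["pose"])
print("cam in tool",Rt.T@(T[:3,3]-s["ee_pos"]),Rt.T@T[:3,:3],m["camera_matrix"]); print(Rt)
E
```

```text
cup~ [ 0.422 -0.078  0.06 ] [ 0.423 -0.078  0.065]
post (array([ 0.56 , -0.178,  0.126]), [0.0006987493895450167, 0.0006987493895450186])
drain [0.581 0.024 0.107] [0.598 0.04  0.107] catch [ 0.495 -0.066  0.03 ]
rail [0.538 0.131 0.01 ]
rail [0.641 0.138 0.01 ]
rail [ 0.493 -0.313  0.01 ]
rail [ 0.59  -0.323  0.01 ]
pot [0.4  0.36 0.06] shaker [ 0.432 -0.285  0.1  ] spat [ 0.281 -0.435  0.   ]
cam in tool [ 0.067  0.    -0.117] [[ 0.001 -0.965 -0.264]
 [ 1.     0.001 -0.001]
 [ 0.001 -0.264  0.965]] [[309.523   0.    315.693]
 [  0.    309.523 192.122]
 [  0.      0.      1.   ]]
[[ 0.912  0.409  0.   ]
 [ 0.409 -0.912 -0.   ]
 [-0.     0.    -1.   ]]
```

```bash
cat >> h.py <<'E'
from scipy.spatial.transform import Rotation as R
def plan(target,yaw_deg,n):
    """print rows (tool units) taking TCP to target with tool down, tool-x yaw yaw_deg, in n rows"""
    s=env.get_state(); Rt=R.from_quat(s["eef_rot"]); X=Rt.as_matrix()[:,0]; y0=np.degrees(np.arctan2(X[1],X[0]))
    d=(np.array(target)-s["ee_pos"])/n; dyaw=(yaw_deg-y0)/n
    print("from",s["ee_pos"].round(4),"yaw",round(y0,2),"per-row world mm",(d*1e3).round(1),"yaw",round(dyaw,2))
    for i in range(n):
        a=np.radians(y0+dyaw*i); ex=np.array([np.cos(a),np.sin(a),0]); ey=np.array([np.sin(a),-np.cos(a),0])
        print({k:round(float(v),4) for k,v in dict(dx=d@ex/.25,dy=d@ey/.25,dz=-d[2]/.25,wz=-dyaw/6).items()})
E
python3 -c "
from h import *
plan([.5,-.03,.3],84,10)"
```

```text
from [ 0.2252 -0.5018  0.2563] yaw 24.17 per-row world mm [27.5 47.2  4.4] yaw 5.98
{'dx': 0.1776, 'dy': -0.1272, 'dz': -0.0175, 'wz': -0.9972}
{'dx': 0.1899, 'dy': -0.108, 'dz': -0.0175, 'wz': -0.9972}
{'dx': 0.2001, 'dy': -0.0876, 'dz': -0.0175, 'wz': -0.9972}
{'dx': 0.2081, 'dy': -0.0663, 'dz': -0.0175, 'wz': -0.9972}
{'dx': 0.2139, 'dy': -0.0442, 'dz': -0.0175, 'wz': -0.9972}
{'dx': 0.2173, 'dy': -0.0217, 'dz': -0.0175, 'wz': -0.9972}
{'dx': 0.2184, 'dy': 0.0011, 'dz': -0.0175, 'wz': -0.9972}
{'dx': 0.2171, 'dy': 0.0239, 'dz': -0.0175, 'wz': -0.9972}
{'dx': 0.2134, 'dy': 0.0464, 'dz': -0.0175, 'wz': -0.9972}
{'dx': 0.2074, 'dy': 0.0684, 'dz': -0.0175, 'wz': -0.9972}
```

Emit:
{"method": "drive_tool", "body": {"moves": [{"dx": 0.178, "dy": -0.127, "dz": -0.018, "wz": -1}, {"dx": 0.19, "dy": -0.108, "dz": -0.018, "wz": -1}, {"dx": 0.2, "dy": -0.088, "dz": -0.018, "wz": -1}, {"dx": 0.208, "dy": -0.066, "dz": -0.018, "wz": -1}, {"dx": 0.214, "dy": -0.044, "dz": -0.018, "wz": -1}, {"dx": 0.217, "dy": -0.022, "dz": -0.018, "wz": -1}, {"dx": 0.218, "dy": 0.001, "dz": -0.018, "wz": -1}, {"dx": 0.217, "dy": 0.024, "dz": -0.018, "wz": -1}, {"dx": 0.213, "dy": 0.046, "dz": -0.018, "wz": -1}, {"dx": 0.207, "dy": 0.068, "dz": -0.018, "wz": -1}]}}

```text
schema error: expected keys dx, dy, dz, wx, wy, wz
```

```bash
python3 - <<'E'
from h import *
import pickle
np.set_printoptions(precision=3,suppress=True)
print(env.get_state()["ee_pos"],env.get_state()["joint_vel"])
m=env.camera_model("wrist"); img=save("wrist","w1"); pickle.dump((m,img),open("w1.pkl","wb"))
for t in ["cup","nest","post_top","catch_zone","drain"]:
    print(t,[(round(r["score"],2),np.round(r["position"],1).tolist()) for r in env.place_of(t,"wrist")])
E
```

```text
[ 0.225 -0.502  0.256] [ 0.001  0.001 -0.001 -0.    -0.    -0.001]
cup []
nest []
post_top []
catch_zone []
drain []
```

View pics/w1.png

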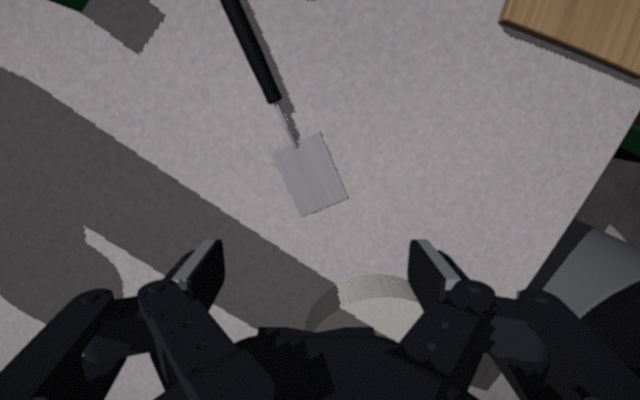

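The move was refused because every row needs all six keys. The picture only shows the start view, with the spatula at (300,120).

Emit:
{"method": "drive_tool", "body": {"moves": [{"dx": 0.178, "dy": -0.127, "dz": -0.018, "wx": 0, "wy": 0, "wz": -1}, {"dx": 0.19, "dy": -0.108, "dz": -0.018, "wx": 0, "wy": 0, "wz": -1}, {"dx": 0.2, "dy": -0.088, "dz": -0.018, "wx": 0, "wy": 0, "wz": -1}, {"dx": 0.208, "dy": -0.066, "dz": -0.018, "wx": 0, "wy": 0, "wz": -1}, {"dx": 0.214, "dy": -0.044, "dz": -0.018, "wx": 0, "wy": 0, "wz": -1}, {"dx": 0.217, "dy": -0.022, "dz": -0.018, "wx": 0, "wy": 0, "wz": -1}, {"dx": 0.218, "dy": 0.001, "dz": -0.018, "wx": 0, "wy": 0, "wz": -1}, {"dx": 0.217, "dy": 0.024, "dz": -0.018, "wx": 0, "wy": 0, "wz": -1}, {"dx": 0.213, "dy": 0.046, "dz": -0.018, "wx": 0, "wy": 0, "wz": -1}, {"dx": 0.207, "dy": 0.068, "dz": -0.018, "wx": 0, "wy": 0, "wz": -1}]}}

```text
time_s: 2.55
ee_pos: [0.4998, -0.0282, 0.3017]
eef_rot: [0.741, 0.672, 0.0, 0.001]
wrist_force: [0.7, -0.4, -0.3]
opening: 0.0855
grasp_force: 0.0
```

```bash
python3 - <<'E'
from h import *
import pickle
np.set_printoptions(precision=3,suppress=True)
m=env.camera_model("wrist"); img=save("wrist","w2"); pickle.dump((m,img),open("w2.pkl","wb"))
for t in ["cup","nest","post_top","catch_zone","drain"]:
    print(t,[(round(r["score"],2),np.round(r["position"],1).tolist()) for r in env.place_of(t,"wrist")])
print(env.get_state()["joints"])
E
```

```text
cup [(0.84, [254.6, 124.1]), (0.57, [265.3, 197.4]), (0.57, [199.8, 262.3]), (0.56, [371.7, 194.8])]
nest [(0.87, [371.5, 195.8])]
post_top [(0.82, [380.2, 303.8])]
catch_zone [(0.92, [317.6, 196.7])]
drain [(0.81, [394.3, 105.6])]
[-0.174 -0.029  1.402 -0.001  1.769 -0.071]
```

View pics/w2.png

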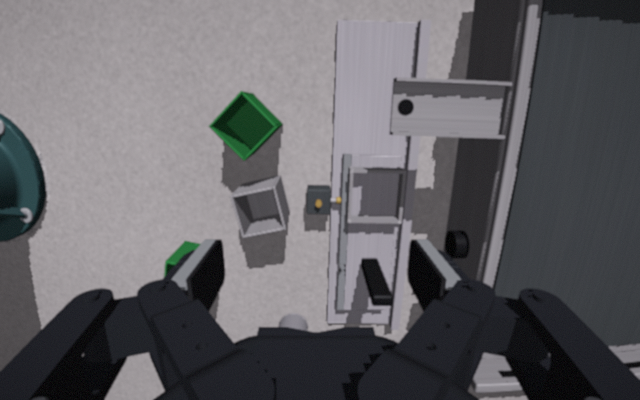

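The wrist view shows the grey cup rim around (260,207), the nest around (377,193), and the catch stud at (319,204). The post runs from (370,262) up to its top at (383,303), the chute is at (440,107), and the green look-alikes are at (246,125) and (185,255). Next is a close crop of the chosen cup and the nest.

```bash
python3 - <<'E'
import pickle,cv2
m,img=pickle.load(open("w2.pkl","rb"))
c=img[140:320,215:425]; cv2.imwrite("pics/w2c.png",cv2.cvtColor(cv2.resize(c,None,fx=3.3,fy=3.3,interpolation=cv2.INTER_CUBIC),cv2.COLOR_RGB2BGR))
E
```

```text
(no output)
```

View pics/w2c.png

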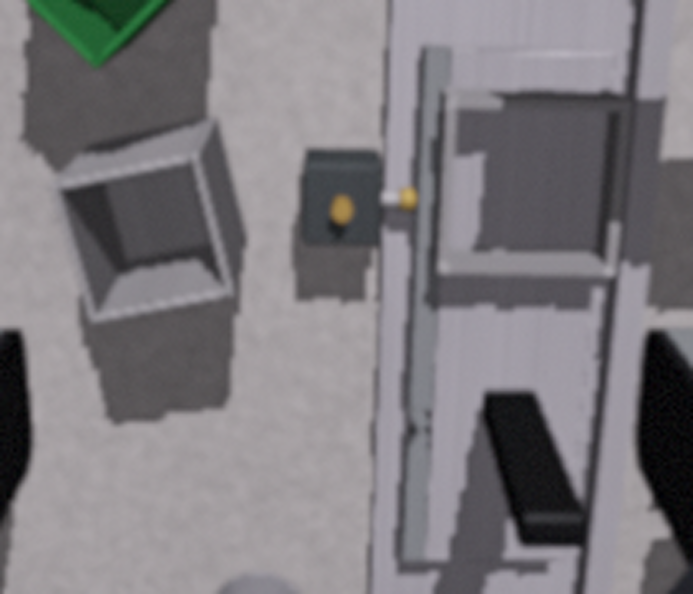

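The crop confirms the cup is grey steel, open and square, with rim corners at crop (60,184), (200,154), (233,293) and (94,321). The catch nose is at crop (408,198), the carriage notch at (420,428), and the nest is centred near (528,182).

```bash
python3 - <<'E'
from h import *
import pickle
np.set_printoptions(precision=4,suppress=True)
m,img=pickle.load(open("w2.pkl","rb"))
u=lambda x,y:(215+x/3.3-.35,140+y/3.3-.35)
A=lambda p,z:atz("wrist",u(*p),z,m)
c=[A(p,.065) for p in [(60,184),(200,154),(233,293),(94,321)]]
for i in range(4):
    d=c[(i+1)%4]-c[i]; print("edge",np.linalg.norm(d),np.degrees(np.arctan2(d[1],d[0])))
print("cup c",np.mean(c,0))
print("cup tri w/ side,top rim centre",tri([ray("wrist",u(147,238),m),ray("top",(335,215)),ray("side",(297,212))]))
print("nest floor",atz("wrist",(371.5,195.8),.026,m),"outline ctr",A((528,182),.044), "tri nest", tri([ray("wrist",(371.5,195.8),m),ray("side",(354.1,210.5))]))
print("post",atz("wrist",(380.2,303.8),.121,m), tri([ray("wrist",(380.2,303.8),m),ray("top",(368.3,170.9)),ray("side",(366.1,213.1))]))
print("drain",tri([ray("wrist",(394.3,105.6),m),ray("top",(303.8,164.8)),ray("side",(352.6,157.7))]))
e=[A((425,47),.024),A((405,562),.024)]; d=e[0]-e[1]; print("carriage edge",e,np.linalg.norm(d),np.degrees(np.arctan2(d[1],d[0])))
n=A((420,428),.024); k=A((408,198),.02); print("notch",n,"nose",k,k-n)
r=[A((388,20),.01),A((372,590),.01)]; d=r[0]-r[1]; print("rail dir",np.degrees(np.arctan2(d[1],d[0])))
print("catch",atz("wrist",(317.6,196.7),.03,m))
E
```

```text
edge 0.05236429519235668 6.717199456661003
edge 0.0542420565707942 -84.52866397464223
edge 0.05383804803778468 -173.34694708275416
edge 0.054233890938914724 93.91320647916832
cup c [ 0.4267 -0.0767  0.065 ]
cup tri w/ side,top rim centre (array([ 0.426 , -0.0764,  0.0657]), [0.0010686643404891583, 0.0015376947836400346, 0.0022955208090440038])
nest floor [ 0.5692 -0.0811  0.026 ] outline ctr [ 0.5703 -0.0748  0.044 ] tri nest (array([ 0.5679, -0.078 ,  0.0367]), [0.0004480443084879312, 0.0004480443084880911])
post [ 0.558  -0.1792  0.121 ] (array([ 0.5589, -0.1772,  0.1249]), [0.0016915929318275355, 0.00040751847273168854, 0.0015397984252996967])
drain (array([0.5847, 0.028 , 0.1154]), [0.006007280523654065, 0.0072704814234827156, 0.009460626701242885])
carriage edge [array([ 0.5364, -0.0224,  0.024 ]), array([ 0.5106, -0.2539,  0.024 ])] 0.232921349717213 83.63327008540755
notch [ 0.5223 -0.1867  0.024 ] nose [ 0.5253 -0.084   0.02  ] [ 0.003   0.1027 -0.004 ]
rail dir 83.65777749585885
catch [ 0.4982 -0.0743  0.03  ]
```

```bash
python3 -c "
from h import *
plan([.4263,-.0766,.16],95.6,4)"
```

```text
from [ 0.4988 -0.0306  0.3012] yaw 84.1 per-row world mm [-18.1 -11.5 -35.3] yaw 2.88
{'dx': -0.0532, 'dy': -0.0674, 'dz': 0.1412, 'wz': -0.4793}
{'dx': -0.0498, 'dy': -0.07, 'dz': 0.1412, 'wz': -0.4793}
{'dx': -0.0462, 'dy': -0.0724, 'dz': 0.1412, 'wz': -0.4793}
{'dx': -0.0425, 'dy': -0.0746, 'dz': 0.1412, 'wz': -0.4793}
```

Emit:
{"method": "drive_tool", "body": {"moves": [{"dx": -0.053, "dy": -0.067, "dz": 0.141, "wx": 0, "wy": 0, "wz": -0.48}, {"dx": -0.05, "dy": -0.07, "dz": 0.141, "wx": 0, "wy": 0, "wz": -0.48}, {"dx": -0.046, "dy": -0.072, "dz": 0.141, "wx": 0, "wy": 0, "wz": -0.48}, {"dx": -0.043, "dy": -0.075, "dz": 0.141, "wx": 0, "wy": 0, "wz": -0.48}, {"dx": 0, "dy": 0, "dz": 0, "wx": 0, "wy": 0, "wz": 0}], "gripper": 0.85}}

```text
time_s: 3.48
ee_pos: [0.4233, -0.0769, 0.1571]
eef_rot: [0.673, 0.74, -0.002, -0.003]
wrist_force: [1.1, -0.3, -0.5]
opening: 0.0728
grasp_force: 0.0
```

```bash
python3 - <<'E'
from h import *
import pickle
np.set_printoptions(precision=4,suppress=True)
m=env.camera_model("wrist"); img=env.get_image("wrist"); pickle.dump((m,img),open("w3.pkl","wb"))
c=cv2.resize(img[60:380,170:570],None,fx=2,fy=2,interpolation=cv2.INTER_CUBIC); save("wrist","w3",c[:600])
for t in ["cup","nest","post_top"]:
    print(t,[(round(r["score"],2),np.round(r["position"],1).tolist()) for r in env.place_of(t,"wrist")])
s=env.get_state();print(s["ee_pos"],s["opening"],s["time_s"])
E
```

```text
cup [(0.92, [317.8, 181.9]), (0.6, [326.6, 64.5]), (0.56, [197.0, 262.5])]
nest [(0.89, [488.0, 208.7])]
post_top [(0.58, [504.9, 394.3])]
[ 0.4286 -0.0767  0.1629] 0.07257945051497244 3.675
```

View pics/w3.png

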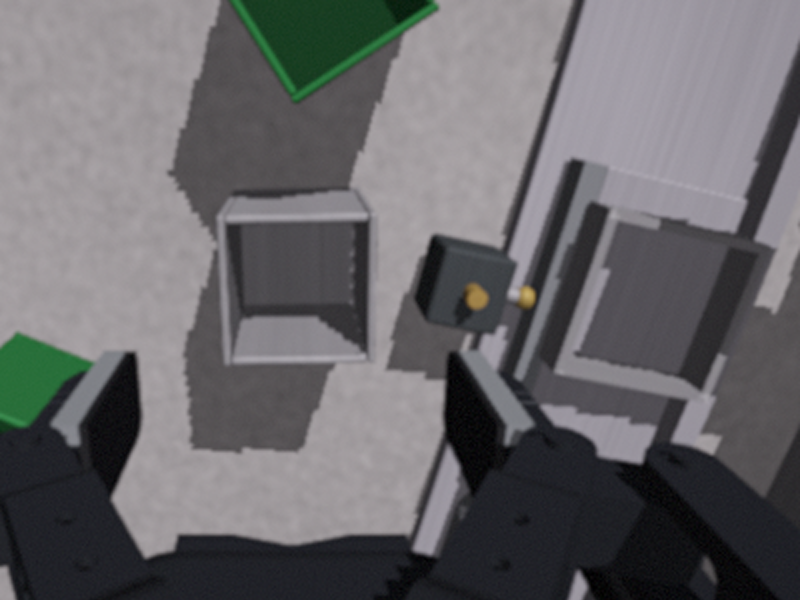

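Cup rim corners in this crop are (219,218), (370,216), (371,361) and (226,363), so it is nearly aligned with the tool. The nest rim's near corners are (557,371) and (703,397). The catch block (430,240)–(510,330) lies just right of the cup.

```bash
python3 - <<'E'
from h import *
import pickle
np.set_printoptions(precision=4,suppress=True)
m,img=pickle.load(open("w3.pkl","rb")); m2,_=pickle.load(open("w2.pkl","rb"))
u=lambda x,y:(170+x/2-.25,60+y/2-.25); u2=lambda x,y:(215+x/3.3-.35,140+y/3.3-.35)
A=lambda p,z:atz("wrist",u(*p),z,m)
c=[A(p,.065) for p in [(219,218),(370,216),(371,361),(226,363)]]
for i in range(4):
    d=c[(i+1)%4]-c[i]; print("edge",np.linalg.norm(d),np.degrees(np.arctan2(d[1],d[0])))
print("cup c",np.mean(c,0))
print("rim tri",[tri([ray("wrist",u(*a),m),ray("wrist",u2(*b),m2)])[0] for a,b in zip([(219,218),(370,216),(371,361),(226,363)],[(60,184),(200,154),(233,293),(94,321)])])
print("block left",A((415,298),.03),A((435,236),.03))
n=[A(p,.044) for p in [(557,371),(703,397)]]; d=n[1]-n[0]; print("nest near edge",n,np.linalg.norm(d),np.degrees(np.arctan2(d[1],d[0])))
print("nest floor",A((0,0),0)*0+atz("wrist",(488,208.7),.026,m),tri([ray("wrist",(488,208.7),m),ray("wrist",(371.5,195.8),m2),ray("side",(354.1,210.5))]))
print("nearBL tri",tri([ray("wrist",u(557,371),m),ray("wrist",u2(437,275),m2)]))
ex=np.array([.9939,-.1099,0]);ey=np.array([.1099,.9939,0])
mid=(n[0]+n[1])/2; print("nest from near edge",mid+.035*ey)
s=env.get_state();print(s["ee_pos"])
plan([*np.mean(c,0)[:2],.053],95.6,3)
E
```

```text
edge 0.051855530702114905 6.293617700135532
edge 0.05384990836510431 -82.24741235550454
edge 0.05314527271157884 -173.5302248835019
edge 0.053995908941207066 96.38018958149374
cup c [ 0.4244 -0.0772  0.065 ]
rim tri [array([ 0.3937, -0.0565,  0.0497]), array([ 0.4485, -0.0496,  0.0529]), array([ 0.4549, -0.1026,  0.0606]), array([ 0.4011, -0.1083,  0.0617])]
block left [ 0.4748 -0.0861  0.03  ] [ 0.479  -0.0592  0.03  ]
nest near edge [array([ 0.5343, -0.1073,  0.044 ]), array([ 0.6001, -0.1137,  0.044 ])] 0.06607038182599123 -5.562973027617012
nest floor [ 0.571  -0.0783  0.026 ] (array([ 0.5676, -0.0771,  0.0348]), [0.0019653257610682245, 0.0012932453062474483, 0.0014239764407798262])
nearBL tri (array([ 0.5328, -0.1069,  0.0472]), [0.0008678708782039218, 0.0008678708782039007])
nest from near edge [ 0.571  -0.0757  0.044 ]
[ 0.4286 -0.0767  0.1629]
from [ 0.4286 -0.0767  0.1629] yaw 95.62 per-row world mm [ -1.4  -0.1 -36.6] yaw -0.01
{'dx': -0.0, 'dy': -0.0056, 'dz': 0.1465, 'wz': 0.0013}
{'dx': -0.0, 'dy': -0.0056, 'dz': 0.1465, 'wz': 0.0013}
{'dx': -0.0, 'dy': -0.0056, 'dz': 0.1465, 'wz': 0.0013}
```

Emit:
{"method": "drive_tool", "body": {"moves": [{"dx": 0, "dy": -0.002, "dz": 0.13, "wx": 0, "wy": 0, "wz": 0}, {"dx": 0, "dy": -0.002, "dz": 0.13, "wx": 0, "wy": 0, "wz": 0}, {"dx": 0, "dy": 0, "dz": 0.08, "wx": 0, "wy": 0, "wz": 0}, {"dx": 0, "dy": 0, "dz": 0.05, "wx": 0, "wy": 0, "wz": 0}, {"dx": 0, "dy": 0, "dz": 0, "wx": 0, "wy": 0, "wz": 0}, {"dx": 0, "dy": 0, "dz": 0, "wx": 0, "wy": 0, "wz": 0}]}}

```text
time_s: 4.42
ee_pos: [0.427, -0.0765, 0.0642]
eef_rot: [0.671, 0.741, 0.001, 0.001]
wrist_force: [-0.2, 0.1, -0.6]
opening: 0.0731
grasp_force: 0.0
```

Emit:
{"method": "drive_tool", "body": {"moves": [{"dx": 0, "dy": 0, "dz": 0.02, "wx": 0, "wy": 0, "wz": 0}, {"dx": 0, "dy": 0, "dz": 0, "wx": 0, "wy": 0, "wz": 0}, {"dx": 0, "dy": 0, "dz": 0, "wx": 0, "wy": 0, "wz": 0}]}}

```text
time_s: 4.8
ee_pos: [0.4258, -0.0763, 0.0579]
eef_rot: [0.671, 0.741, -0.0, 0.0]
wrist_force: [0.5, 0.1, -0.3]
opening: 0.0729
grasp_force: 0.0
```

Emit:
{"method": "drive_tool", "body": {"moves": [{"dx": 0, "dy": 0, "dz": 0, "wx": 0, "wy": 0, "wz": 0}, {"dx": 0, "dy": 0, "dz": 0, "wx": 0, "wy": 0, "wz": 0}, {"dx": 0, "dy": 0, "dz": 0, "wx": 0, "wy": 0, "wz": 0}, {"dx": 0, "dy": 0, "dz": 0, "wx": 0, "wy": 0, "wz": 0}, {"dx": 0, "dy": 0, "dz": 0, "wx": 0, "wy": 0, "wz": 0}], "gripper": 0, "newtons": 30}}

```text
time_s: 5.42
ee_pos: [0.426, -0.0763, 0.058]
eef_rot: [0.671, 0.741, 0.0, 0.0]
wrist_force: [0.5, 0.0, 2.4]
opening: 0.0556
grasp_force: 34.0
```

Emit:
{"method": "drive_tool", "body": {"moves": [{"dx": 0, "dy": 0, "dz": -0.08, "wx": 0, "wy": 0, "wz": 0}, {"dx": 0, "dy": 0, "dz": -0.16, "wx": 0, "wy": 0, "wz": 0}, {"dx": 0, "dy": 0, "dz": -0.12, "wx": 0, "wy": 0, "wz": 0}, {"dx": 0, "dy": 0, "dz": -0.04, "wx": 0, "wy": 0, "wz": 0}, {"dx": 0, "dy": 0, "dz": 0, "wx": 0, "wy": 0, "wz": 0}]}}

```text
time_s: 6.05
ee_pos: [0.4257, -0.0762, 0.1574]
eef_rot: [0.671, 0.741, -0.0, -0.0]
wrist_force: [-0.7, 0.3, -2.2]
opening: 0.0553
grasp_force: 33.7
```

```bash
python3 -c "
from h import *
plan([.570,-.0775,.150],83.7,5)"
```

```text
from [ 0.4257 -0.0762  0.1574] yaw 95.69 per-row world mm [28.9 -0.3 -1.5] yaw -2.4
{'dx': -0.0125, 'dy': 0.1148, 'dz': 0.0059, 'wz': 0.3996}
{'dx': -0.0077, 'dy': 0.1152, 'dz': 0.0059, 'wz': 0.3996}
{'dx': -0.0029, 'dy': 0.1154, 'dz': 0.0059, 'wz': 0.3996}
{'dx': 0.002, 'dy': 0.1154, 'dz': 0.0059, 'wz': 0.3996}
{'dx': 0.0068, 'dy': 0.1153, 'dz': 0.0059, 'wz': 0.3996}
```

Emit:
{"method": "drive_tool", "body": {"moves": [{"dx": -0.012, "dy": 0.115, "dz": 0.006, "wx": 0, "wy": 0, "wz": 0.4}, {"dx": -0.008, "dy": 0.115, "dz": 0.006, "wx": 0, "wy": 0, "wz": 0.4}, {"dx": -0.003, "dy": 0.115, "dz": 0.006, "wx": 0, "wy": 0, "wz": 0.4}, {"dx": 0.002, "dy": 0.115, "dz": 0.006, "wx": 0, "wy": 0, "wz": 0.4}, {"dx": 0.007, "dy": 0.115, "dz": 0.006, "wx": 0, "wy": 0, "wz": 0.4}, {"dx": 0, "dy": 0, "dz": 0, "wx": 0, "wy": 0, "wz": 0}, {"dx": 0, "dy": 0, "dz": 0, "wx": 0, "wy": 0, "wz": 0}]}}

```text
time_s: 6.92
ee_pos: [0.5685, -0.0772, 0.1482]
eef_rot: [0.745, 0.667, -0.001, -0.002]
wrist_force: [-0.4, 0.9, -1.0]
opening: 0.0555
grasp_force: 33.7
```

```bash
python3 - <<'E'
from h import *
import pickle
np.set_printoptions(precision=4,suppress=True)
m=env.camera_model("wrist"); img=env.get_image("wrist"); pickle.dump((m,img),open("w4.pkl","wb"))
save("wrist","w4",cv2.resize(img[60:360,220:420],None,fx=2,fy=2,interpolation=cv2.INTER_CUBIC))
s1=env.get_image("side"); si=save("side","s4",np.hstack([cv2.resize(img[70:270,215:415],None,fx=2,fy=2,interpolation=cv2.INTER_CUBIC),cv2.resize(s1[130:250,290:410],(400,400),interpolation=cv2.INTER_CUBIC)]))
for t in ["cup","nest"]:
    for c in ["wrist","side"]: print(t,c,[(round(r["score"],2),np.round(r["position"],1).tolist()) for r in env.place_of(t,c)])
s=env.get_state();print(s["ee_pos"],s["time_s"])
E
```

```text
cup wrist [(0.78, [315.9, 222.4]), (0.75, [80.0, 298.6]), (0.65, [128.4, 87.1])]
cup side [(0.86, [288.7, 204.5]), (0.86, [259.3, 264.8]), (0.76, [355.3, 193.5]), (0.56, [349.1, 195.8])]
nest wrist []
nest side [(0.96, [357.5, 212.2]), (0.6, [364.9, 213.8])]
[ 0.5694 -0.0775  0.1506] 7.225
```

View pics/s4.png

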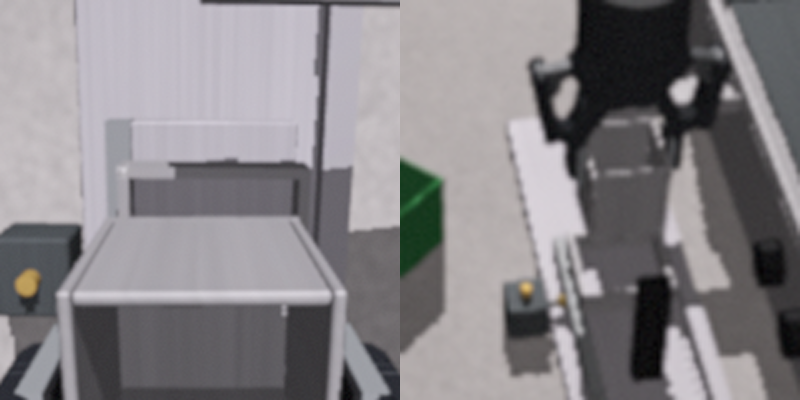

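The wrist part shows the cup's underside front edge from (103,217) to (297,217). The nest's front wall inner top edge is at y≈178, with inner side walls at x≈131 and 297. In the side part the cup hangs upright above the nest.

```bash
python3 - <<'E'
from h import *
import pickle
np.set_printoptions(precision=4,suppress=True)
m,img=pickle.load(open("w4.pkl","rb"))
A=lambda p,z:atz("wrist",(215+p[0]/2-.25,70+p[1]/2-.25),z,m)
ex=np.array([.9940,-.1097,0]);ey=np.array([.1097,.9940,0])
S=lambda p:(round(1e3*p@ex,1),round(1e3*p@ey,1))
s=env.get_state()["ee_pos"];print("tcp",S(s))
for p in [(103,217),(297,217)]: print("cup bottom front",S(A(p,.0926)))
for p in [(64,294),(343,294)]: print("cup rim front",S(A(p,.1576)))
for p in [(131,180),(297,180)]: print("nest inner +y edge",S(A(p,.044)))
for p in [(118,165),(310,165)]: print("nest outer +y edge",S(A(p,.044)))
for p in [(133,122),(297,122)]: print("carriage end",S(A(p,.024)))
for q,c in [((.5710,-.0757,0),"near edge w3"),((.5695,-.0786,0),"post"),((.571,-.0783,0),"w3 net"),((.5692,-.0811,0),"w2 net")]: print(c,S(np.array(q)))
print("side nest",S(atz("side",(357.5,212.2),.026)),S(atz("side",(354.1,210.5),.026)))
g=cv2.cvtColor(img,cv2.COLOR_RGB2GRAY); print(g[146:165,260].tolist(), g[120:135,300].tolist()); print(g[164,268:286].tolist(),g[164,355:380].tolist())
E
```

```text
tcp (np.float64(574.5), np.float64(-14.6))
cup bottom front (np.float64(545.2), np.float64(13.1))
cup bottom front (np.float64(600.7), np.float64(13.2))
cup rim front (np.float64(548.3), np.float64(13.1))
cup rim front (np.float64(599.8), np.float64(13.2))
nest inner +y edge (np.float64(547.7), np.float64(15.8))
nest inner +y edge (np.float64(607.6), np.float64(15.9))
nest outer +y edge (np.float64(543.2), np.float64(21.2))
nest outer +y edge (np.float64(612.0), np.float64(21.4))
carriage end (np.float64(546.7), np.float64(35.1))
carriage end (np.float64(609.7), np.float64(35.2))
near edge w3 (np.float64(575.9), np.float64(-12.6))
post (np.float64(574.7), np.float64(-15.7))
w3 net (np.float64(576.2), np.float64(-15.2))
w2 net (np.float64(574.7), np.float64(-18.2))
side nest (np.float64(583.4), np.float64(-11.9)) (np.float64(576.1), np.float64(-4.7))
[188, 189, 188, 188, 189, 189, 188, 189, 189, 189, 190, 188, 189, 189, 189, 189, 190, 190, 189] [192, 191, 192, 192, 191, 192, 191, 192, 189, 188, 194, 202, 193, 185, 186]
[171, 158, 155, 155, 155, 160, 164, 165, 167, 167, 158, 125, 80, 70, 94, 103, 106, 105] [107, 106, 106, 106, 105, 98, 77, 57, 60, 73, 87, 91, 92, 92, 96, 101, 104, 93, 72, 63, 75, 97, 105, 103, 105]
```

Emit:
{"method": "drive_tool", "body": {"moves": [{"dx": 0, "dy": 0.012, "dz": 0.06, "wx": 0, "wy": 0, "wz": 0}, {"dx": 0, "dy": 0, "dz": 0.07, "wx": 0, "wy": 0, "wz": 0}, {"dx": 0, "dy": 0, "dz": 0.035, "wx": 0, "wy": 0, "wz": 0}, {"dx": 0, "dy": 0, "dz": 0, "wx": 0, "wy": 0, "wz": 0}, {"dx": 0, "dy": 0, "dz": 0, "wx": 0, "wy": 0, "wz": 0}, {"dx": 0, "dy": 0, "dz": 0, "wx": 0, "wy": 0, "wz": 0}]}}

```text
time_s: 7.98
ee_pos: [0.5733, -0.0779, 0.1099]
eef_rot: [0.745, 0.667, 0.0, 0.001]
wrist_force: [0.3, 0.2, -1.0]
opening: 0.0557
grasp_force: 33.7
```

```bash
python3 - <<'E'
from h import *
import pickle
m=env.camera_model("wrist"); img=env.get_image("wrist"); pickle.dump((m,img),open("w5.pkl","wb"))
save("wrist","w5",cv2.resize(img[110:235,225:425],None,fx=4,fy=4,interpolation=cv2.INTER_CUBIC))
print(env.get_state()["ee_pos"],env.get_state()["eef_rot"])
E
```

```text
[ 0.57331692 -0.07792113  0.10988789] [7.44959480e-01 6.67109211e-01 4.26706451e-04 7.01228116e-04]
```

View pics/w5.png

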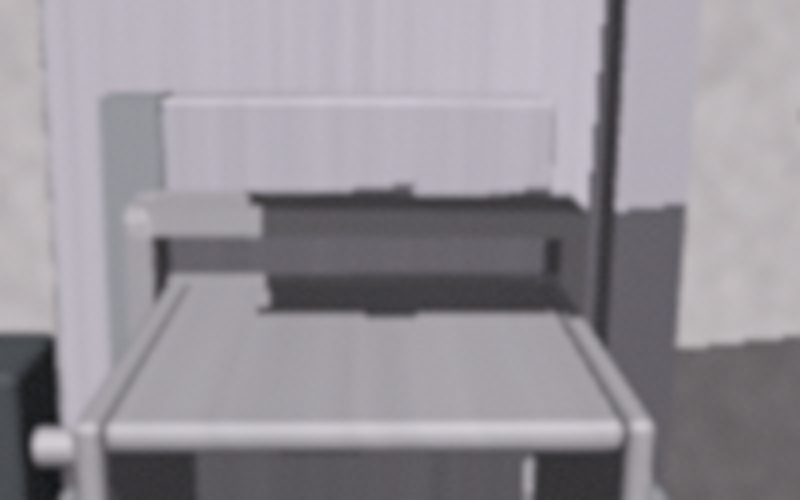

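The nest's front wall top spans x 127–587, with its inner edge at y≈236. The cup's underside front edge is at y≈272, spanning about 173–557. The cup is therefore about 1 mm to the right of the nest's centre.

```bash
python3 - <<'E'
from h import *
import pickle
m,img=pickle.load(open("w5.pkl","rb"))
A=lambda p,z:atz("wrist",(225+p[0]/4-.4,110+p[1]/4-.4),z,m)
ex=np.array([.9940,-.1097,0]);ey=np.array([.1097,.9940,0])
S=lambda p:(float(round(1e3*p@ex,1)),float(round(1e3*p@ey,1)))
print("tcp",S(env.get_state()["ee_pos"]))
zb=env.get_state()["ee_pos"][2]-.058
for n,p,z in [("cupL",(173,272),zb),("cupR",(557,272),zb),("rimL",(80,440),zb+.065),("rimR",(652,440),zb+.065),("rimtop",(365,423),zb+.065),("inL",(155,236),.044),("inR",(559,236),.044),("outL",(127,192),.044),("outR",(587,192),.044),("end",(165,95),.024),("end",(555,95),.024)]: print(n,S(A(p,z)))
E
```

```text
tcp (578.4, -14.6)
cupL (551.0, 12.8)
cupR (606.6, 12.8)
rimL (551.7, 11.0)
rimR (605.9, 11.0)
rimtop (578.7, 12.8)
inL (547.3, 16.6)
inR (608.0, 16.6)
outL (543.3, 23.2)
outR (611.9, 23.3)
end (546.4, 35.9)
end (609.6, 36.0)
```

Emit:
{"method": "drive_tool", "body": {"moves": [{"dx": 0.004, "dy": -0.004, "dz": 0.01, "wx": 0, "wy": 0, "wz": 0}, {"dx": 0, "dy": 0, "dz": 0.02, "wx": 0, "wy": 0, "wz": 0}, {"dx": 0, "dy": 0, "dz": 0.02, "wx": 0, "wy": 0, "wz": 0}, {"dx": 0, "dy": 0, "dz": 0.02, "wx": 0, "wy": 0, "wz": 0}, {"dx": 0, "dy": 0, "dz": 0, "wx": 0, "wy": 0, "wz": 0}]}}

```text
time_s: 8.65
ee_pos: [0.5715, -0.0767, 0.0907]
eef_rot: [0.745, 0.667, -0.001, -0.001]
wrist_force: [0.6, -0.1, -1.9]
opening: 0.0555
grasp_force: 33.7
```

Emit:
{"method": "drive_tool", "body": {"moves": [{"dx": 0, "dy": 0, "dz": 0.012, "wx": 0, "wy": 0, "wz": 0}, {"dx": 0, "dy": 0, "dz": 0.008, "wx": 0, "wy": 0, "wz": 0}, {"dx": 0, "dy": 0, "dz": 0.004, "wx": 0, "wy": 0, "wz": 0}, {"dx": 0, "dy": 0, "dz": 0, "wx": 0, "wy": 0, "wz": 0}]}}

```text
time_s: 9.15
ee_pos: [0.5719, -0.0767, 0.0855]
eef_rot: [0.745, 0.667, -0.0, 0.0]
wrist_force: [-0.9, 0.1, -1.0]
opening: 0.056
grasp_force: 33.7
```

Emit:
{"method": "drive_tool", "body": {"moves": [{"dx": 0, "dy": 0, "dz": 0.005, "wx": 0, "wy": 0, "wz": 0}, {"dx": 0, "dy": 0, "dz": 0, "wx": 0, "wy": 0, "wz": 0}, {"dx": 0, "dy": 0, "dz": 0, "wx": 0, "wy": 0, "wz": 0}]}}

```text
time_s: 9.52
ee_pos: [0.572, -0.0767, 0.0844]
eef_rot: [0.745, 0.667, 0.0, 0.0]
wrist_force: [-0.1, 0.8, -1.4]
opening: 0.0552
grasp_force: 33.7
```

Emit:
{"method": "drive_tool", "body": {"moves": [{"dx": 0, "dy": 0, "dz": 0.001, "wx": 0, "wy": 0, "wz": 0}, {"dx": 0, "dy": 0, "dz": 0, "wx": 0, "wy": 0, "wz": 0}, {"dx": 0, "dy": 0, "dz": 0, "wx": 0, "wy": 0, "wz": 0}, {"dx": 0, "dy": 0, "dz": -0.06, "wx": 0, "wy": 0, "wz": 0}, {"dx": 0, "dy": 0, "dz": -0.12, "wx": 0, "wy": 0, "wz": 0}, {"dx": 0, "dy": 0, "dz": -0.12, "wx": 0, "wy": 0, "wz": 0}, {"dx": 0, "dy": 0, "dz": 0, "wx": 0, "wy": 0, "wz": 0}], "gripper": 0.85}}

```text
time_s: 10.4
ee_pos: [0.5741, -0.0772, 0.1639]
eef_rot: [0.745, 0.667, 0.002, 0.004]
wrist_force: [-0.2, 0.5, 0.4]
opening: 0.0726
grasp_force: 0.0
```

```bash
python3 - <<'E'
from h import *
import pickle
np.set_printoptions(precision=4,suppress=True)
m=env.camera_model("wrist"); img=env.get_image("wrist"); pickle.dump((m,img),open("w6.pkl","wb")); si=env.get_image("side")
save("wrist","w6",np.hstack([cv2.resize(img[100:300,220:420],None,fx=2,fy=2,interpolation=cv2.INTER_CUBIC),cv2.resize(si[140:260,290:410],(400,400),interpolation=cv2.INTER_CUBIC)]))
print(env.get_state()["ee_pos"])
e=np.array([.1097,.994])
p=np.array([.572,-.0767])-.1*e; print("post expect",p); plan([*p,.185],83.7,4)
E
```

```text
[ 0.5721 -0.0767  0.1597]
post expect [ 0.561  -0.1761]
from [ 0.5721 -0.0767  0.1597] yaw 83.69 per-row world mm [ -2.8 -24.8   6.3] yaw 0.0
{'dx': -0.1, 'dy': -0.0, 'dz': -0.0253, 'wz': -0.0006}
{'dx': -0.1, 'dy': -0.0, 'dz': -0.0253, 'wz': -0.0006}
{'dx': -0.1, 'dy': -0.0, 'dz': -0.0253, 'wz': -0.0006}
{'dx': -0.1, 'dy': -0.0001, 'dz': -0.0253, 'wz': -0.0006}
```

View pics/w6.png

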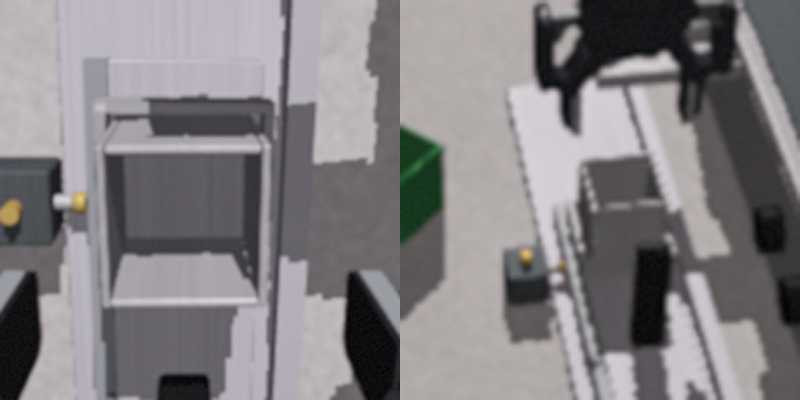

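The cup sits upright inside the nest. Its rim is at (105–268, 140–305), inside the nest walls, and it looks seated in the side part too. Now the post.

Emit:
{"method": "drive_tool", "body": {"moves": [{"dx": -0.1, "dy": 0, "dz": -0.025, "wx": 0, "wy": 0, "wz": 0}, {"dx": -0.1, "dy": 0, "dz": -0.025, "wx": 0, "wy": 0, "wz": 0}, {"dx": -0.1, "dy": 0, "dz": -0.025, "wx": 0, "wy": 0, "wz": 0}, {"dx": -0.1, "dy": 0, "dz": -0.025, "wx": 0, "wy": 0, "wz": 0}, {"dx": 0, "dy": 0, "dz": 0.1, "wx": 0, "wy": 0, "wz": 0}, {"dx": 0, "dy": 0, "dz": 0.1, "wx": 0, "wy": 0, "wz": 0}, {"dx": 0, "dy": 0, "dz": 0.06, "wx": 0, "wy": 0, "wz": 0}, {"dx": 0, "dy": 0, "dz": 0, "wx": 0, "wy": 0, "wz": 0}, {"dx": 0, "dy": 0, "dz": 0, "wx": 0, "wy": 0, "wz": 0}]}}

```text
time_s: 11.62
ee_pos: [0.5614, -0.1762, 0.1198]
eef_rot: [0.745, 0.667, 0.0, 0.001]
wrist_force: [0.7, 0.1, 0.3]
opening: 0.0728
grasp_force: 0.0
```

Emit:
{"method": "drive_tool", "body": {"moves": [{"dx": 0, "dy": 0, "dz": 0, "wx": 0, "wy": 0, "wz": 0}, {"dx": 0, "dy": 0, "dz": 0, "wx": 0, "wy": 0, "wz": 0}, {"dx": 0, "dy": 0, "dz": 0, "wx": 0, "wy": 0, "wz": 0}, {"dx": 0, "dy": 0, "dz": 0, "wx": 0, "wy": 0, "wz": 0}, {"dx": 0, "dy": 0, "dz": 0, "wx": 0, "wy": 0, "wz": 0}, {"dx": 0, "dy": 0, "dz": 0, "wx": 0, "wy": 0, "wz": 0}], "gripper": 0, "newtons": 40}}

```text
time_s: 12.38
ee_pos: [0.5605, -0.1762, 0.1199]
eef_rot: [0.745, 0.667, -0.0, -0.0]
wrist_force: [-3.7, 0.2, 5.3]
opening: 0.023
grasp_force: 40.5
```

Emit:
{"method": "drive_tool", "body": {"moves": [{"dx": 0.015, "dy": 0, "dz": 0, "wx": 0, "wy": 0, "wz": 0}, {"dx": 0.03, "dy": 0, "dz": 0, "wx": 0, "wy": 0, "wz": 0}, {"dx": 0.04, "dy": 0, "dz": 0, "wx": 0, "wy": 0, "wz": 0}, {"dx": 0.04, "dy": 0, "dz": 0, "wx": 0, "wy": 0, "wz": 0}, {"dx": 0.04, "dy": 0, "dz": 0, "wx": 0, "wy": 0, "wz": 0}, {"dx": 0.04, "dy": 0, "dz": 0, "wx": 0, "wy": 0, "wz": 0}, {"dx": 0.04, "dy": 0, "dz": 0, "wx": 0, "wy": 0, "wz": 0}, {"dx": 0.03, "dy": 0, "dz": 0, "wx": 0, "wy": 0, "wz": 0}, {"dx": 0.025, "dy": 0, "dz": 0, "wx": 0, "wy": 0, "wz": 0}, {"dx": 0.02, "dy": 0, "dz": 0, "wx": 0, "wy": 0, "wz": 0}]}}

```text
time_s: 13.62
ee_pos: [0.5694, -0.1009, 0.12]
eef_rot: [0.746, 0.666, -0.003, 0.003]
wrist_force: [-3.6, -11.2, 3.6]
opening: 0.0231
grasp_force: 40.3
```

Emit:
{"method": "drive_tool", "body": {"moves": [{"dx": 0.004, "dy": 0, "dz": 0, "wx": 0, "wy": 0, "wz": 0}, {"dx": 0.004, "dy": 0, "dz": 0, "wx": 0, "wy": 0, "wz": 0}, {"dx": 0.004, "dy": 0, "dz": 0, "wx": 0, "wy": 0, "wz": 0}]}}

```text
time_s: 14.0
ee_pos: [0.5698, -0.0974, 0.12]
eef_rot: [0.745, 0.667, -0.002, 0.003]
wrist_force: [-3.6, -9.4, 3.0]
opening: 0.0233
grasp_force: 40.4
```

```bash
python3 - <<'E'
from h import *
import pickle
np.set_printoptions(precision=4,suppress=True)
m=env.camera_model("wrist"); img=env.get_image("wrist"); pickle.dump((m,img),open("w7.pkl","wb")); ms=env.camera_model("side"); si=env.get_image("side")
p=np.array([.523,-.084,.022]); print("nose px wrist",proj("wrist",p,m),"side",proj("side",p,ms))
save("wrist","w7",np.hstack([cv2.resize(img[150:300,120:270],(400,400),interpolation=cv2.INTER_CUBIC),cv2.resize(si[180:260,300:380],(400,400),interpolation=cv2.INTER_CUBIC)]))
print(env.get_state()["wrist_force"])
E
```

```text
nose px wrist [248.7269 190.7521] side [337.1332 219.6056]
[-3.2396 -8.2661  3.6332]
```

View pics/w7.png

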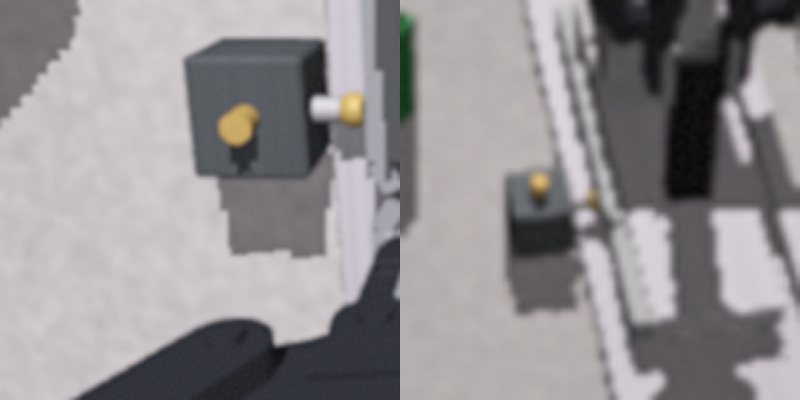

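The catch ball is at left-part (353,107), and the notch in the carriage's side bar is at about (385,197), still short of the ball.

```bash
python3 - <<'E'
from h import *
import pickle
m,img=pickle.load(open("w7.pkl","rb"))
A=lambda p,z:atz("wrist",(120+p[0]*.375-.3,150+p[1]*.375-.3),z,m)
ey=np.array([.1097,.994,0])
for z in [.014,.019,.024]: print(z,[round(1e3*float((A((353,107),zn)-A((385,197),z))@ey),1) for zn in (.014,.019,.024)])
g=cv2.cvtColor(img,cv2.COLOR_RGB2GRAY)
for c in (261,263,265): print(c,g[205:240,c].tolist())
s=env.get_state(); print(1e3*((s["ee_pos"]-np.array([.5605,-.1762,0]))@ey))
E
```

```text
0.014 [27.0, 28.3, 29.7]
0.019 [25.0, 26.3, 27.7]
0.024 [23.0, 24.4, 25.7]
261 [167, 167, 168, 167, 166, 163, 162, 165, 167, 167, 167, 168, 165, 156, 143, 134, 126, 125, 123, 125, 123, 122, 125, 131, 142, 153, 160, 163, 164, 162, 155, 154, 161, 166, 167]
263 [160, 161, 160, 160, 161, 161, 161, 161, 160, 160, 159, 161, 160, 162, 163, 159, 147, 128, 109, 106, 117, 132, 146, 157, 164, 166, 166, 166, 166, 166, 165, 166, 169, 169, 163]
265 [102, 103, 105, 104, 102, 101, 100, 102, 103, 102, 104, 111, 133, 155, 166, 167, 161, 138, 110, 125, 152, 165, 166, 167, 167, 166, 166, 167, 167, 167, 167, 173, 182, 176, 147]
79.8911491333853
```

Emit:
{"method": "drive_tool", "body": {"moves": [{"dx": 0.012, "dy": 0, "dz": 0, "wx": 0, "wy": 0, "wz": 0}, {"dx": 0.012, "dy": 0, "dz": 0, "wx": 0, "wy": 0, "wz": 0}, {"dx": 0.012, "dy": 0, "dz": 0, "wx": 0, "wy": 0, "wz": 0}, {"dx": 0.012, "dy": 0, "dz": 0, "wx": 0, "wy": 0, "wz": 0}, {"dx": 0.012, "dy": 0, "dz": 0, "wx": 0, "wy": 0, "wz": 0}, {"dx": 0.012, "dy": 0, "dz": 0, "wx": 0, "wy": 0, "wz": 0}]}}

```text
time_s: 14.85
ee_pos: [0.572, -0.0787, 0.1199]
eef_rot: [0.746, 0.666, -0.002, 0.002]
wrist_force: [-2.5, -4.1, 4.2]
opening: 0.0232
grasp_force: 40.5
```

Emit:
{"method": "drive_tool", "body": {"moves": [{"dx": 0.006, "dy": 0, "dz": 0, "wx": 0, "wy": 0, "wz": 0}, {"dx": 0.006, "dy": 0, "dz": 0, "wx": 0, "wy": 0, "wz": 0}]}}

```text
time_s: 15.1
ee_pos: [0.5725, -0.0741, 0.1199]
eef_rot: [0.745, 0.667, -0.001, 0.001]
wrist_force: [-3.4, -6.5, 5.8]
opening: 0.0231
grasp_force: 40.5
```

Emit:
{"method": "drive_tool", "body": {"moves": [{"dx": 0.004, "dy": 0, "dz": 0, "wx": 0, "wy": 0, "wz": 0}, {"dx": 0.004, "dy": 0, "dz": 0, "wx": 0, "wy": 0, "wz": 0}]}}

```text
time_s: 15.35
ee_pos: [0.5726, -0.0737, 0.12]
eef_rot: [0.745, 0.667, -0.002, 0.003]
wrist_force: [-3.4, -11.2, 5.7]
opening: 0.0232
grasp_force: 40.5
```

```bash
cat > nose.py <<'E'
from h import *
import pickle
ex=np.array([.9940,-.1097,0]);ey=np.array([.1097,.9940,0])
def ball(m,img):
    c=proj("wrist",[.523,-.084,.022],m).astype(int); y0,x0=c[1]-14,c[0]-14
    w=img[y0:y0+28,x0:x0+28].astype(int); k=(w[...,0]-w[...,2]>50)
    r,q=np.nonzero(k); px=(q.mean()+x0,r.mean()+y0); a=atz("wrist",px,.019,m)
    return k.sum(),np.round(px,1),round(1e3*float(a@ex),1),round(1e3*float(a@ey),1),(q.min()+x0,q.max()+x0)
if __name__=="__main__":
    for f in ("w2","w3","w7"): print(f,ball(*pickle.load(open(f+".pkl","rb"))))
    m=env.camera_model("wrist"); img=env.get_image("wrist"); pickle.dump((m,img),open("w8.pkl","wb")); print("now",ball(m,img))
    c=proj("wrist",[.523,-.084,.022],m).astype(int); g=cv2.cvtColor(img,cv2.COLOR_RGB2GRAY)
    print(c);print(g[c[1]-9:c[1]+10,c[0]-6:c[0]+14]); s=env.get_state();print(s["ee_pos"],s["wrist_force"])
E
python3 nose.py
```

```text
w2 (np.int64(23), array([338.6, 199.6]), 531.8, -26.1, (np.int64(337), np.int64(340)))
w3 (np.int64(67), array([433.2, 208. ]), 532.1, -25.9, (np.int64(430), np.int64(437)))
w7 (np.int64(87), array([251.7, 190.3]), 530.6, -26.6, (np.int64(248), np.int64(255)))
now (np.int64(73), array([258.1, 221.6]), 534.2, -27.1, (np.int64(254), np.int64(262)))
[250 221]
[[113 165 193 202 203 202 200 200 201 203 203 202 201 193 175 159 159 164
  166 167]
 [109 163 192 203 204 202 200 200 201 204 204 202 201 192 177 165 165 166
  166 167]
 [103 159 192 203 203 202 201 200 201 203 202 202 197 183 165 159 164 166
  166 167]
 [109 156 189 200 201 201 198 198 199 201 200 196 187 165 138 141 158 165
  167 167]
 [142 164 185 196 197 196 194 194 195 195 193 187 178 150 129 136 154 163
  167 167]
 [183 187 194 197 198 197 196 197 196 192 186 183 177 164 161 167 164 160
  165 167]
 [208 208 209 210 209 209 209 209 207 199 188 184 186 188 198 197 175 155
  158 165]
 [222 222 222 222 221 221 222 223 220 209 194 187 191 202 213 210 183 152
  152 162]
 [224 224 224 224 225 225 226 227 224 211 193 185 192 204 214
[... 250 characters left out ...]
5 179 180 175 163
  134 110]
 [152 152 152 152 152 153 153 154 151 145 140 146 155 160 164 164 161 149
  126 108]
 [115 118 119 121 122 123 123 122 120 119 117 124 136 142 145 144 142 132
  117 119]
 [ 78  94 104 107 109 108 108 108 108 106 106 107 114 119 122 120 117 108
  109 129]
 [ 60  91 109 113 111 113 111 111 111 112 109 107 103 103 104 102  96  97
  115 142]
 [ 53  86 106 114 116 115 115 115 116 114 115 113 110 103 102  99  99 110
  134 156]
 [ 47  78 101 113 116 117 114 115 114 115 117 117 113 111 110 107 110 129
  149 163]
 [ 47  79 105 116 117 116 114 115 114 116 116 117 114 114 112 111 123 143
  160 166]]
[ 0.5725976  -0.07371762  0.11996497] [-3.39178482 -8.86601637  5.98959477]
```

The ball has moved 3 mm into the notch, so the catch is seated. I'll take off the push, then release and retreat.

Emit:
{"method": "drive_tool", "body": {"moves": [{"dx": -0.005, "dy": 0, "dz": 0, "wx": 0, "wy": 0, "wz": 0}, {"dx": -0.004, "dy": 0, "dz": 0, "wx": 0, "wy": 0, "wz": 0}, {"dx": 0, "dy": 0, "dz": 0, "wx": 0, "wy": 0, "wz": 0}]}}

```text
time_s: 15.78
ee_pos: [0.5725, -0.0739, 0.12]
eef_rot: [0.745, 0.667, -0.0, 0.001]
wrist_force: [-2.7, -3.7, 5.7]
opening: 0.0236
grasp_force: 40.5
```

Emit:
{"method": "drive_tool", "body": {"moves": [{"dx": 0, "dy": 0, "dz": 0, "wx": 0, "wy": 0, "wz": 0}, {"dx": 0, "dy": 0, "dz": 0, "wx": 0, "wy": 0, "wz": 0}, {"dx": 0, "dy": 0, "dz": 0, "wx": 0, "wy": 0, "wz": 0}, {"dx": 0, "dy": 0, "dz": 0, "wx": 0, "wy": 0, "wz": 0}], "gripper": 0.7}}

```text
time_s: 16.27
ee_pos: [0.5724, -0.0727, 0.1188]
eef_rot: [0.745, 0.667, 0.0, -0.0]
wrist_force: [0.5, 0.3, 0.2]
opening: 0.0598
grasp_force: 0.0
```

Emit:
{"method": "drive_tool", "body": {"moves": [{"dx": 0, "dy": 0, "dz": -0.04, "wx": 0, "wy": 0, "wz": 0}, {"dx": 0, "dy": 0, "dz": -0.08, "wx": 0, "wy": 0, "wz": 0}, {"dx": 0, "dy": 0, "dz": -0.12, "wx": 0, "wy": 0, "wz": 0}, {"dx": 0, "dy": 0, "dz": -0.08, "wx": 0, "wy": 0, "wz": 0}, {"dx": 0, "dy": 0, "dz": 0, "wx": 0, "wy": 0, "wz": 0}, {"dx": 0, "dy": 0, "dz": 0, "wx": 0, "wy": 0, "wz": 0}]}}

```text
time_s: 17.02
ee_pos: [0.572, -0.0729, 0.1984]
eef_rot: [0.745, 0.667, -0.0, -0.0]
wrist_force: [0.0, 0.2, -1.3]
opening: 0.0598
grasp_force: 0.0
```

```bash
python3 nose.py | grep now; python3 - <<'E'
from h import *
import pickle
ex=np.array([.9940,-.1097,0]);ey=np.array([.1097,.9940,0])
m=env.camera_model("wrist"); env.get_image("wrist"); env.get_image("side")
for t,z in [("cup",.026),("nest",.026),("post_top",.121)]:
  for c in ("wrist","side"):
    for r in env.place_of(t,c): a=atz(c,r["position"],z); print(t,c,round(r["score"],2),np.round(r["position"],1),round(1e3*float(a@ex),1),round(1e3*float(a@ey),1))
E
```

```text
now (np.int64(41), array([273.3, 194.7]), 534.4, -26.9, (np.int64(271), np.int64(276)))
cup wrist 0.97 [158.2  94.3] 432.6 70.1
cup wrist 0.79 [315.2  71.1] 575.6 88.5
cup wrist 0.75 [106.6 279.2] 347.9 -120.9
cup side 0.98 [256.5 264.6] 321.7 -144.3
cup side 0.9 [349.3 185. ] 582.5 91.7
cup side 0.79 [286.5 205. ] 409.7 40.1
nest side 0.95 [346.3 182.9] 576.2 101.1
post_top wrist 0.63 [316.  217.3] 577.1 -13.8
post_top side 0.84 [358.7 182.6] 582.2 -6.8
```

```bash
python3 -c "
from bench import env
print(env.job_done())"
```

```text
the job is handed in; nothing more can be done
None
```

I set the grease cup in the nest with the carriage out, then slid the carriage until the catch dropped into its notch, released it and handed the job in at about 17 s; the hand-in returned no verdict. The last check before hand-in showed the catch's ball still seated and the cup still in the nest.

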